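Stop, load and reset the grain scanner

ROBOT

A 6-joint arm with a two-finger parallel gripper is mounted at the origin on the work surface. World frame = base frame: x ahead of the robot, y to its left, z up, the work surface at z = 0. Lengths are in m, angles in rad, forces in N, time in s.
With the tool pointing down it reaches from about 0.375 to 0.975 m from the base axis. Payload 3.8 kg.
Tool frame: the origin (TCP) lies midway between the tips of the shut fingers; the grasp point (between the pads) lies 19 mm behind it; z points along the fingers, y is the line along which they close (so a half turn about z gives the same grasp; the last joint's range is limited). The gripper opens to 85 mm and grips with 20 to 120 N. Pads are 22 mm wide; open, the fingers measure 114 mm over their backs; the gripper's body (76 mm by 85 mm) begins 54 mm behind the grasp point. The pads swing forward as they close: fully open they stand 13 mm farther back than shut.
Start: joints at [-1.322, 0.264, 1.604, -0, 1.274, -0.037], TCP at [0.19, -0.648, 0.231] pointing down, gripper open.
Joint ranges: [-2.63, 2.63], [-0.94, 2.18], [0.31, 2.57], [-1.31, 4.45], [0, 2.66], [-2.55, 2.55]. Speed limits (rad/s): [2.57, 2.57, 3.14, 3.14, 3.14, 3.14].

INTERFACE

Orientations are given as a rotation vector (axis times angle).
In Python, from workcell import * gives the robot as it stands. The module is installed in compiled form; this text tells all that it offers.
- The arm moves only by the tool apply_moves, never from a script. Its arguments are lists of equal length, an entry for each row: "fingers": the opening, from 0 (shut) to 1 (fully open); "travel": the shift along the tool's x, y, z normalised to -1 to 1, where 1 is 0.05 m, a list of three; "rotation": the turn, a rotation vector about the tool's x, y, z normalised to -1 to 1, where 1 is 6 degrees, a list of three. In form: {"fingers": [fingers, ...], "travel": [[dx, dy, dz], ...], "rotation": [[ax, ay, az], ...]}. A call has 1 to 12 rows; each row shifts and turns the commanded pose from where the row before left it, along the tool's axes as they then stand; what a row does not reach is not made up. A row lasts 1/10 s, in which the tool goes at most 50 mm and 8.59 degrees, less where a joint would pass 70% of its speed; a pose out of reach is approached as far as the arm can. A call with a number of a shift or a turn outside -1 to 1 is refused whole. A call with a gripper value outside its range is refused whole. The fingers move at their own pace and stop on an object; "newtons" is the grip in N (left out, the last holds). Time passes only in rows, so rows that do not move let the fingers close. It gives the time, the measured TCP pose, the force, the opening and the grip force at its end, in the units of the state.
- read_state(): the state, without advancing time (a new reading comes with each control period).
- read_camera(name): name is "side" or "top"; returns a dict with "image" (420x560x3 uint8, red, green, blue), "fx", "fy", "cx", "cy" (pixels), "extrinsics" (4x4, takes a point from world to camera coordinates). Camera axes: x right, y down, z forward; pixel columns grow to the right and rows downward; lengths in m; the calibration is good to about 2 mm. A picture is of the moment at which its call begins. There is no depth.
- finish_job(): hands the job in; it is judged then, once.
Trained networks look in the newest picture that a camera, given by its name, has taken for a name from the list of things; names that differ only in an ending like _2 or _b are one class to them, and where a whole thing is asked for, a point or a joint stands for the part that bears it (a point fixed in the world has none). Each returns a list of dicts, best first, with "p" (0 to 1); they miss things now and then, are a little off and sometimes report something else, mostly with a low value. They report only what shows in the picture. A call takes as long as a camera call.
- regions_of(camera, name): "mask" (420x560 bool, what is visible of it) and "bbox" ([left, top, width, height] in pixels, round what is visible of it).
- tip_of(camera, name): "location" ([column, row] in pixels: a listed point, or the origin of a listed thing).
The state is a dict: "time": time; "q": joint angles; "joint_vel": joint speeds; "joint_torque": joint torques, N m; "tool_pos": TCP position; "tcp_rot": TCP orientation; "wrist_force": force on the tool from outside, world axes, zero at the start; "torque": the same for the moment, N m; "width": opening from 0.0 (shut) to 1.0 (fully open); "grip_force": force on a finger pad.
Only numpy, scipy, OpenCV 4.12 (cv2) and the standard library are available. Lean on these libraries where they do the work, as an engineer would, in place of code of your own. Each camera call takes 0.05 s, during which the arm holds its last target. There are 200 camera calls.

TASK

Load the grain scanner safely: press the red mushroom stop button on the yellow box down until it latches, then push the black sample plate along its shelf into the scanner's slot until it is fully home while the stop stays latched. Finally turn the mushroom clockwise (seen from above) to reset it, so that it pops fully up again, and let go. Leave the two black cups and the jar where they are.

Things in the scene. Friction and masses are not known exactly. Their poses are not given: they have to be found in the camera images.
- stop_box: yellow control box with the mushroom button, 100 x 100, 60 tall, fixed; origin at the centre of its underside, z up. Stands left or right of the scanner; on the other side is a white moisture meter (130 x 90, 50 tall, no part in the task)
- stop_top (a point): centre of the top of the red mushroom head, on its vertical axis; moves with the head. The head is round, 42 across, 24 tall, on a steel neck 22 across. Its top is 114 above the table when up, 106 when latched down; below the latched head there are 18 free above a black collar (52 across, 4 tall) on the box
- stop_press (a joint): how far the mushroom is pressed, in m: 0 up, 0.008 fully down. Needs about 3 N at the start, snaps over half-way and latches down by itself
- stop_turn (a joint): how far the head is turned clockwise seen from above, in rad: 0 at rest, 1.05 at its stop. A light spring (up to 0.2 Nm) turns it back when let go. When latched, a turn of 0.7 or more frees the latch and the head springs up 8 mm (a firm grip can hold it down; it then springs up on release)
- scanner: white grain scanner, fixed, 260 wide, 200 deep, 130 tall; origin on the table under the middle of the slot mouth in its front face, x points into the slot, y left, z up. A grey loading shelf, top 22 above the table, reaches 190 out from the face (x -0.19 to 0) between two aluminium side rails 94 apart, their tops 12 above the shelf
- scanner_slot (a point): middle of the slot mouth at the level of the shelf's top; axes as the scanner's. The slot is 94 wide, 13 high and 65 deep to its end stop
- sample_plate: black sample plate lying loose on the shelf, 140 (x) x 90 (y) x 8 thick, 0.2 kg; origin at the centre of its underside, x towards the slot. At its rear (-x) end stands a blue upright tab, 70 wide, 8 thick, rising 30 above the shelf. Fully home its front edge touches the slot's end stop: its origin is 5 in front of the slot mouth and the tab's rear face 75 in front
- plate_tab (a point): centre of the width of the tab's rear face (the face to push), 22 above the shelf; axes as the plate's
- cup_a: small open square sample cup, black, 48 x 48 x 45 tall; stands loose on the table, to be left alone; origin at its underside's centre
- cup_b: another black square sample cup, 48 x 48 x 45 tall; stands loose on the table, to be left alone; origin at its underside's centre
- jar: closed glass jar, 66 across, 85 tall; stands loose on the table, to be left alone; origin at its underside's centre

How it is judged:
On the way, in this order (a step that is already met when the one before it is completed fails the run):
1. the stop button is pressed down and latched (6.5 mm or more) (value of joint stop_press above 0.0065 m), for 0.2 s.
2. the sample plate is fully home in the slot while the stop is latched (x of sample_plate in the frame of scanner_slot above -0.01 m and z of sample_plate in the frame of scanner_slot below 0.006 m and angle between the x axis of sample_plate and the x axis of scanner, either way round below 0.06 rad and value of joint stop_press above 0.0065 m), for 0.2 s.
3. the mushroom head is turned clockwise by 0.45 rad or more (value of joint stop_turn above 0.45 rad).
At the end, for the whole second after the job is handed in: The sample plate lies at rest, flat and fully home in the scanner's slot (within 5 mm of the end stop, level on the shelf and within 0.06 rad of straight), and the mushroom button is reset: up within 1.5 mm and turned back to within 0.15 rad of rest (x of sample_plate in the frame of scanner_slot above -0.01 m and z of sample_plate in the frame of scanner_slot below 0.006 m and angle between the x axis of sample_plate and the x axis of scanner, either way round below 0.06 rad and value of joint stop_press below 0.0015 m and value of joint stop_turn below 0.15 rad and linear speed of sample_plate below 0.01 m/s); the robot touches nothing.
It fails at once if small open square sample cup (cup_a) was moved by more than 30 mm (distance of cup_a from where it was at the start of the episode above 0.03 m).
It fails at once if another black square sample cup (cup_b) was moved by more than 30 mm (distance of cup_b from where it was at the start of the episode above 0.03 m).
It fails at once if closed glass jar (jar) was moved by more than 30 mm (distance of jar from where it was at the start of the episode above 0.03 m).
It also fails if it takes over 48 s, if anything falls off the work surface, if the arm or the gripper's body presses on something with over 40 N, if the wrist force passes 120 N, or if a joint passes its speed limit or range.

## Working session

There is one attempt and no reset: what is moved stays moved. The work goes in short steps, Python scripts to look and compute and a tool call to move; the robot and the scene stay as the last step left them, time stands still between calls to the robot, and variables do not carry over. Pictures are saved under pics/ and viewed, at most 10 in all, crops included, and the job is handed in when it is done.

Besides the shell and the picture viewer there is one more tool, called after ">>>" as name(argument=value, ...), one argument or row to a line, values as JSON. apply_moves: Moves the arm, as the interface text tells. Scaled input: -1 to 1 covers 0.05 m each way for a shift and 6 degrees each way for a turn. Its arguments: {"type":"object","properties":{"fingers":{"type":"array","items":{"type":"number"}},"travel":{"type":"array","items":{"type":"array","items":{"type":"number"}}},"rotation":{"type":"array","items":{"type":"array","items":{"type":"number"}}},"newtons":{"type":"number"}},"required":["fingers","travel","rotation"]}

```bash
mkdir -p pics; cat > h.py <<'E'
from workcell import *
import numpy as np, cv2
from scipy.spatial.transform import Rotation as R
def ray(c,px):
    T=np.array(c["extrinsics"]);d=np.array([(px[0]-c["cx"])/c["fx"],(px[1]-c["cy"])/c["fy"],1.])
    return -T[:3,:3].T@T[:3,3], T[:3,:3].T@d
def atz(c,px,z):
    o,d=ray(c,px); return o+d*(z-o[2])/d[2]
def proj(c,P):
    T=np.array(c["extrinsics"]);p=T[:3,:3]@np.array(P)+T[:3,3]
    return [c["fx"]*p[0]/p[2]+c["cx"],c["fy"]*p[1]/p[2]+c["cy"]]
E
python3 - <<'E'
from h import *
s=read_state();print({k:np.round(v,3) for k,v in s.items()})
Z=dict(stop_top=.114,plate_tab=.044,scanner_slot=.022,sample_plate=.022,scanner=0,stop_box=0,cup_a=0,jar=0)
for n in("top","side"):
    c=read_camera(n);cv2.imwrite(f"pics/{n}0.png",c["image"][:,:,::-1])
    o,_=ray(c,[280,210]);print(n,"cam",o.round(3))
    for k,z in Z.items():
        for t in tip_of(n,k)[:3]: print(k,round(t["p"],2),np.round(t["location"],1),atz(c,t["location"],z).round(4))
E
```

```text
{'time': np.float64(0.0), 'q': array([-1.322,  0.265,  1.605, -0.   ,  1.274, -0.037]), 'joint_vel': array([-0.001,  0.001,  0.   ,  0.   , -0.001, -0.002]), 'joint_torque': array([-1.0000e-03, -5.1511e+01, -3.6732e+01, -0.0000e+00,  1.3000e-02,
       -0.0000e+00]), 'tool_pos': array([ 0.19 , -0.647,  0.23 ]), 'tcp_rot': array([-3.107, -0.447,  0.   ]), 'wrist_force': array([ 0.724,  0.356, -0.289]), 'torque': array([ 0.016, -0.01 ,  0.004]), 'grip_force': np.float64(0.0), 'width': np.float64(1.001)}
top cam [ 0.404 -0.081  1.2  ]
stop_top 0.67 [119.2 222.4] [0.5268 0.2807 0.114 ]
stop_top 0.49 [268.9 172.2] [ 0.6408 -0.0528  0.114 ]
plate_tab 0.9 [258.2 234.3] [ 0.5058 -0.026   0.044 ]
scanner_slot 0.92 [265.2 173.2] [ 0.6583 -0.0413  0.022 ]
scanner_slot 0.33 [121.2 224. ] [0.5332 0.3063 0.022 ]
sample_plate 0.61 [261.7 209.4] [ 0.5684 -0.0331  0.022 ]
scanner 0.57 [270.  172.4] [ 0.665  -0.0526  0.    ]
stop_box 0.77 [137.7 230.5] [0.5195 0.2723 0.    ]
stop_box 0.48 [260.6 208.2] [ 0.5745 -0.0295  0.    ]
cup_a 0.77 [363.1 174.1] [ 0.6605 -0.2859  0.    ]
cup_a 0.18 [435.7 238.1] [ 0.4996 -0.4607  0.    ]
jar 0.85 [437.3 235.9] [ 0.505  -0.4649  0.    ]
jar 0.48 [121.9 223.8] [0.5361 0.3119 0.    ]
side cam [0.489 0.744 0.647]
stop_top 0.76 [282.9 313. ] [0.5278 0.2783 0.114 ]
plate_tab 0.68 [305.2 240.7] [ 0.5003 -0.0214  0.044 ]
plate_tab 0.41 [262.2 196. ] [ 0.6374 -0.219   0.044 ]
scanner_slot 0.61 [244.7 239.6] [ 0.6575 -0.0355  0.022 ]
scanner_slot 0.37 [239.9 245.6] [ 0.6652 -0.0097  0.022 ]
sample_plate 0.96 [275.9 244.4] [ 0.5745 -0.0253  0.022 ]
sample_plate 0.3 [245.2 238.9] [ 0.6567 -0.0386  0.022 ]
scanner 0.6 [242.1 247.4] [ 0.6643 -0.0296  0.    ]
stop_box 0.87 [280.3 353.7] [0.5311 0.2804 0.    ]
cup_a 0.64 [256.7 195.9] [ 0.6657 -0.2878  0.    ]
cup_a 0.61 [204.7 351.6] [0.6777 0.2926 0.    ]
jar 0.71 [308. 174.] [ 0.5105 -0.4521  0.    ]
```

View pics/top0.png

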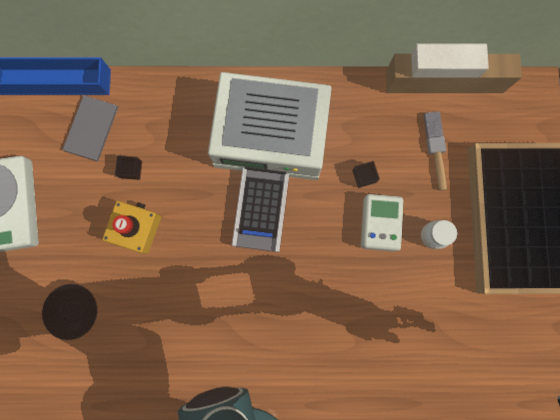

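View pics/side0.png

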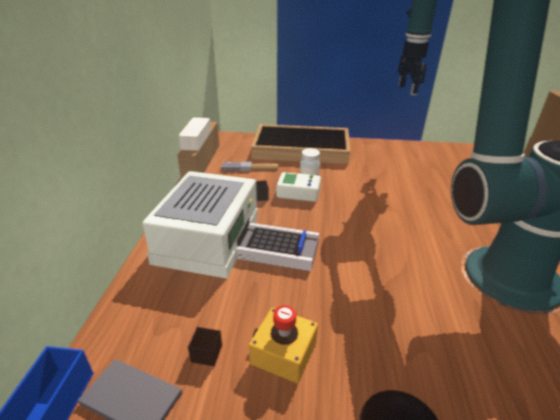

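The top view shows the red head at (123,225), the plate and shelf at (262,210) and the blue tab at (257,233). In the side view the head is at (283,315) and the tab at (302,241). Next I'll refine the scanner yaw and the tab position.

```bash
python3 - <<'E'
from h import *
from scipy.optimize import least_squares
cs={n:read_camera(n) for n in("top","side")}
def tri(k,i=(0,0)):
    A=[];b=[]
    for n,j in zip(cs,i):
        o,d=ray(cs[n],tip_of(n,k)[j]["location"]);d/=np.linalg.norm(d);P=np.eye(3)-np.outer(d,d);A.append(P);b.append(P@o)
    return np.linalg.lstsq(np.vstack(A),np.hstack(b),rcond=None)[0]
for k in("stop_top","plate_tab","scanner_slot","sample_plate"): print(k,tri(k).round(4))
im=cs["top"]["image"];hsv=cv2.cvtColor(im,cv2.COLOR_RGB2HSV)
m=cv2.inRange(hsv,(105,120,50),(130,255,255));m[:, :220]=0;m[:,300:]=0;m[:220]=0;m[270:]=0
ys,xs=np.nonzero(m);print("blue",len(xs),xs.min(),xs.max(),ys.min(),ys.max())
for z in(.052,.037):
    P=np.array([atz(cs["top"],(x,y),z) for x,y in zip(xs,ys)]);c=P[:,:2].mean(0);w,v=np.linalg.eigh(np.cov(P[:,:2].T))
    print("tab c",c.round(4),"axis",v[:,1].round(3),"yaw",np.arctan(-v[0,1]/v[1,1]).round(4),np.sqrt(12*w).round(4))
print("toolx",R.from_rotvec(read_state()["tcp_rot"]).as_matrix().round(3))
cv2.imwrite("pics/z.png",cv2.resize(im[145:265,215:345],None,fx=5,fy=5,interpolation=cv2.INTER_CUBIC)[:,:,::-1])
E
```

```text
stop_top [0.5233 0.2778 0.1183]Traceback (most recent call last):
  File "<stdin>", line 9, in <module>
  File "<stdin>", line 7, in tri
IndexError: list index out of range
```

```bash
python3 - <<'E'
from h import *
cs={n:read_camera(n) for n in("top","side")}
for n in cs:
  for t in tip_of(n,"stop_top")[:1]: print(n,atz(cs[n],t["location"],.114).round(4))
im=cs["top"]["image"];hsv=cv2.cvtColor(im,cv2.COLOR_RGB2HSV)
m=cv2.inRange(hsv,(105,120,50),(130,255,255));m[:, :220]=0;m[:,300:]=0;m[:220]=0;m[270:]=0
ys,xs=np.nonzero(m);print("blue",len(xs),xs.min(),xs.max(),ys.min(),ys.max())
for z in(.052,.037):
    P=np.array([atz(cs["top"],(x,y),z) for x,y in zip(xs,ys)]);c=P[:,:2].mean(0);w,v=np.linalg.eigh(np.cov(P[:,:2].T))
    print("tab c",c.round(4),"axis",v[:,1].round(3),"yaw",np.arctan(-v[0,1]/v[1,1]).round(4),np.sqrt(12*w).round(4))
print("toolx",R.from_rotvec(read_state()["tcp_rot"]).as_matrix().round(3))
cv2.imwrite("pics/z.png",cv2.resize(im[145:265,215:345],None,fx=5,fy=5,interpolation=cv2.INTER_CUBIC)[:,:,::-1])
E
```

```text
top [0.5265 0.2803 0.114 ]
side [0.5272 0.2736 0.114 ]
blue 118 242 272 230 236
tab c [ 0.508  -0.0235] axis [0.126 0.992] yaw -0.1259 [0.0093 0.0704]
tab c [ 0.5094 -0.0228] axis [0.126 0.992] yaw -0.1259 [0.0094 0.0713]
toolx [[ 0.959  0.282  0.   ]
 [ 0.282 -0.959  0.   ]
 [ 0.    -0.    -1.   ]]
```

View pics/z.png

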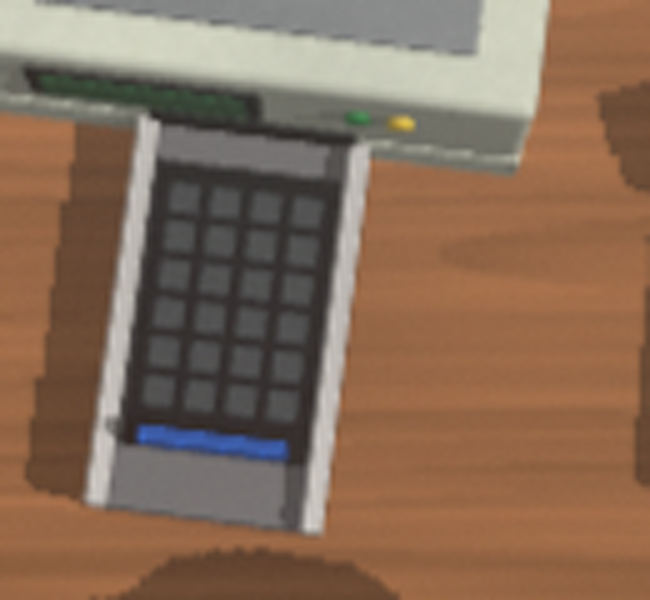

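>>> apply_moves(
  fingers=[0, 0, 0, 0, 0, 0, 0, 0, 0, 0],
  travel=[
    [0.666, -0.634, 0],
    [0.666, -0.634, 0],
    [0.666, -0.634, 0],
    [0.666, -0.634, 0],
    [0.666, -0.634, 0],
    [0.666, -0.634, 0],
    [0.666, -0.634, 0],
    [0.666, -0.634, 0],
    [0.666, -0.634, 0],
    [0.666, -0.634, 0],
  ],
  rotation=[
    [0, 0, 0],
    [0, 0, 0],
    [0, 0, 0],
    [0, 0, 0],
    [0, 0, 0],
    [0, 0, 0],
    [0, 0, 0],
    [0, 0, 0],
    [0, 0, 0],
    [0, 0, 0],
  ],
)

```text
time: 2.35
tool_pos: [0.4211, -0.248, 0.2317]
tcp_rot: [3.109, 0.447, 0.001]
wrist_force: [1.8, -0.0, 0.6]
width: 0.002
grip_force: 0.0
```

>>> apply_moves(
  fingers=[0, 0, 0, 0, 0, 0, 0, 0, 0, 0, 0, 0],
  travel=[
    [0.42, -0.795, 0],
    [0.42, -0.795, 0],
    [0.42, -0.795, 0],
    [0.42, -0.795, 0],
    [0.42, -0.795, 0],
    [0.42, -0.795, 0],
    [0.42, -0.795, 0],
    [0.42, -0.795, 0],
    [0.42, -0.795, 0],
    [0.42, -0.795, 0],
    [0.42, -0.795, 0],
    [0.42, -0.795, 0],
  ],
  rotation=[
    [0, 0, 0],
    [0, 0, 0],
    [0, 0, 0],
    [0, 0, 0],
    [0, 0, 0],
    [0, 0, 0],
    [0, 0, 0],
    [0, 0, 0],
    [0, 0, 0],
    [0, 0, 0],
    [0, 0, 0],
    [0, 0, 0],
  ],
)

```text
time: 3.55
tool_pos: [0.5278, 0.2811, 0.2315]
tcp_rot: [3.109, 0.448, 0.001]
wrist_force: [-0.0, 0.6, 0.2]
width: 0.001
grip_force: 0.0
```

>>> apply_moves(
  fingers=[0, 0, 0, 0, 0, 0, 0, 0, 0, 0],
  travel=[
    [0, 0, 0.75],
    [0, 0, 0.75],
    [0, 0, 0.5],
    [0, 0, 0.2],
    [0, 0, 0.1],
    [0, 0, 0.1],
    [0, 0, 0.1],
    [0, 0, 0.04],
    [0, 0, 0],
    [0, 0, 0],
  ],
  rotation=[
    [0, 0, 0],
    [0, 0, 0],
    [0, 0, 0],
    [0, 0, 0],
    [0, 0, 0],
    [0, 0, 0],
    [0, 0, 0],
    [0, 0, 0],
    [0, 0, 0],
    [0, 0, 0],
  ],
)

```text
time: 4.55
tool_pos: [0.5288, 0.2795, 0.106]
tcp_rot: [-3.109, -0.447, -0.004]
wrist_force: [-0.7, -0.2, 5.7]
width: -0.002
grip_force: 2.9
```

>>> apply_moves(
  fingers=[0, 0, 0, 0],
  travel=[
    [0, 0, 0.04],
    [0, 0, 0.04],
    [0, 0, 0],
    [0, 0, 0],
  ],
  rotation=[
    [0, 0, 0],
    [0, 0, 0],
    [0, 0, 0],
    [0, 0, 0],
  ],
)

```text
time: 4.95
tool_pos: [0.5293, 0.2797, 0.1056]
tcp_rot: [-3.109, -0.447, -0.006]
wrist_force: [-7.3, -4.7, 24.1]
width: -0.003
grip_force: 11.8
```

>>> apply_moves(
  fingers=[0, 0, 0, 0.4, 0.4, 0.4, 0.4, 0.4, 0.4, 0.4],
  travel=[
    [0, 0, -0.4],
    [0, 0, -0.9],
    [0, 0, -0.7],
    [-0.403, 0.773, 0],
    [-0.403, 0.773, 0],
    [-0.403, 0.773, 0],
    [-0.403, 0.773, 0],
    [-0.403, 0.773, 0],
    [-0.403, 0.773, 0],
    [-0.403, 0.773, 0],
  ],
  rotation=[
    [0, 0, 0],
    [0, 0, 0],
    [0, 0, 0],
    [0, 0, 0],
    [0, 0, 0],
    [0, 0, 0],
    [0, 0, 0],
    [0, 0, 0],
    [0, 0, 0],
    [0, 0, 0],
  ],
)

```text
time: 5.95
tool_pos: [0.4683, -0.0218, 0.2006]
tcp_rot: [3.109, 0.448, 0.002]
wrist_force: [0.3, -0.4, -0.2]
width: 0.4
grip_force: 0.0
```

>>> apply_moves(
  fingers=[0.4, 0.4, 0.4, 0.4, 0.4, 0.4, 0.4],
  travel=[
    [0, 0, 0],
    [0, 0, 0],
    [0, 0, 0],
    [0, 0, 0.6],
    [0, 0, 0.8],
    [0, 0, 0.4],
    [0, 0, 0],
  ],
  rotation=[
    [0, 0, 1],
    [0, 0, 1],
    [0, 0, 1],
    [0, 0, 0.95],
    [0, 0, 0],
    [0, 0, 0],
    [0, 0, 0],
  ],
)

```text
time: 6.65
tool_pos: [0.4654, -0.02, 0.1069]
tcp_rot: [-3.135, 0.201, 0.011]
wrist_force: [-0.5, -0.2, -0.5]
width: 0.397
grip_force: 0.0
```

```bash
python3 - <<'E'
from h import *
c=read_camera("side");im=c["image"]
cv2.imwrite("pics/s1.png",cv2.resize(im[130:350,180:380],None,fx=2.7,fy=2.7,interpolation=cv2.INTER_CUBIC)[:,:,::-1])
s=read_state();M=R.from_rotvec(s["tcp_rot"]).as_matrix();print(s["tool_pos"],np.arctan2(M[1,0],M[0,0]),s["q"],s["width"])
for t in tip_of("side","stop_top")[:1]: print(t["p"],t["location"],proj(c,[.5275,.279,.106]),proj(c,[.5275,.279,.114]))
E
```

```text
[ 0.4672918  -0.02013131  0.10899343] -0.12791784188106098 [-9.63342072e-02 -1.46547701e-02  2.15615548e+00  2.93933638e-05
  1.00339420e+00  1.60236399e+00] 0.40038619114809826
0.93 [283.8, 313.8] [np.float64(282.952421651402), np.float64(316.3513649274671)] [np.float64(283.01300247294483), np.float64(313.30358179398024)]
```

View pics/s1.png

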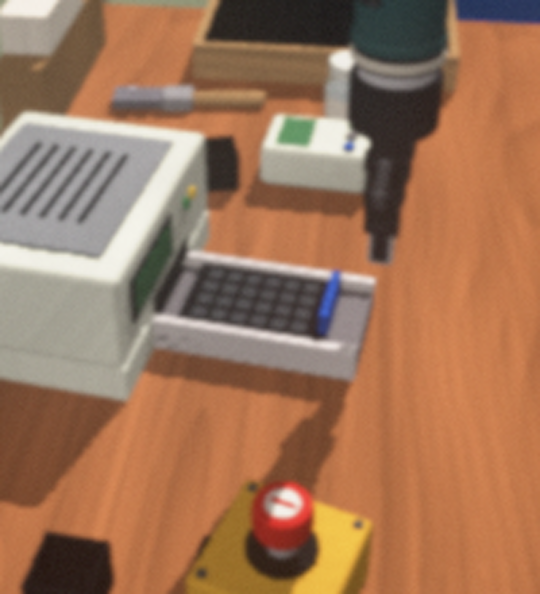

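The fingers are poised behind the tab, and the mushroom at crop (283,520) looks possibly latched. I'll compare its red region with the first picture to check.

```bash
python3 - <<'E'
from h import *
a=cv2.imread("pics/side0.png")[:,:,::-1]; c=read_camera("side")
for im in(a,c["image"]):
    h=cv2.cvtColor(np.ascontiguousarray(im),cv2.COLOR_RGB2HSV);m=(((h[...,0]<5)|(h[...,0]>172))&(h[...,1]>170)&(h[...,2]>90))
    m[:290]=0;m[360:]=0;m[:,:260]=0;m[:,310:]=0
    ys,xs=np.nonzero(m);print(len(xs),xs.mean(),ys.mean(),ys.min(),ys.max())
E
```

```text
250 284.14 320.356 306 329
256 284.17578125 323.68359375 308 332
```

>>> apply_moves(
  fingers=[0.4, 0.4, 0.4, 0.4, 0.4, 0.4, 0.4, 0.4, 0.4, 0.4, 0.4],
  travel=[
    [0, 0, 0.7],
    [0, 0, 0.6],
    [0, 0, 0.24],
    [0, 0, 0],
    [0.2, 0, 0],
    [0.2, 0, 0],
    [0.2, 0, 0],
    [0.2, 0, 0],
    [0.2, 0, 0],
    [0.2, 0, 0],
    [0, 0, 0],
  ],
  rotation=[
    [0, 0, 0],
    [0, 0, 0],
    [0, 0, 0],
    [0, 0, 0],
    [0, 0, 0],
    [0, 0, 0],
    [0, 0, 0],
    [0, 0, 0],
    [0, 0, 0],
    [0, 0, 0],
    [0, 0, 0],
  ],
)

```text
time: 7.9
tool_pos: [0.5304, -0.0282, 0.0336]
tcp_rot: [3.135, -0.201, 0.004]
wrist_force: [-0.3, 0.5, -0.4]
width: 0.398
grip_force: 0.0
```

```bash
python3 - <<'E'
from h import *
c=read_camera("side");im=c["image"]
cv2.imwrite("pics/s2.png",cv2.resize(im[130:350,180:380],None,fx=2.7,fy=2.7,interpolation=cv2.INTER_CUBIC)[:,:,::-1])
print(read_state()["tool_pos"],read_state()["wrist_force"])
E
```

```text
[ 0.52944212 -0.02805757  0.03336853] [-0.70668035  1.19422849 -0.18080434]
```

View pics/s2.png

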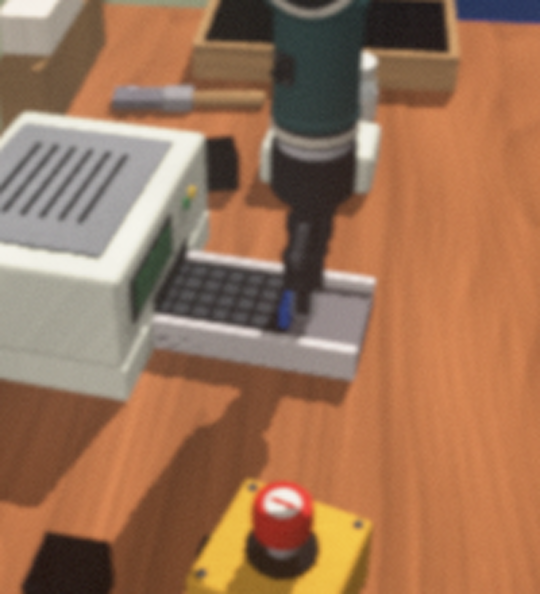

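The plate moved straight, with the tab now at crop (286,308) and the front edge at the slot mouth. I'll keep pushing.

>>> apply_moves(
  fingers=[0.4, 0.4, 0.4, 0.4, 0.4, 0.4, 0.4],
  travel=[
    [0.15, 0, 0],
    [0.15, 0, 0],
    [0.15, 0, 0],
    [0.1, 0, 0],
    [0.1, 0, 0],
    [0, 0, 0],
    [0, 0, 0],
  ],
  rotation=[
    [0, 0, 0],
    [0, 0, 0],
    [0, 0, 0],
    [0, 0, 0],
    [0, 0, 0],
    [0, 0, 0],
    [0, 0, 0],
  ],
)

```text
time: 8.65
tool_pos: [0.5608, -0.0321, 0.0334]
tcp_rot: [3.135, -0.201, 0.001]
wrist_force: [0.1, -0.2, -0.2]
width: 0.401
grip_force: 0.0
```

>>> apply_moves(
  fingers=[0.4, 0.4, 0.4, 0.4],
  travel=[
    [0.08, 0, 0],
    [0.06, 0, 0],
    [0, 0, 0],
    [0, 0, 0],
  ],
  rotation=[
    [0, 0, 0],
    [0, 0, 0],
    [0, 0, 0],
    [0, 0, 0],
  ],
)

```text
time: 9.05
tool_pos: [0.5677, -0.033, 0.0334]
tcp_rot: [-3.135, 0.201, -0.001]
wrist_force: [-0.2, 0.3, 0.6]
width: 0.401
grip_force: 0.0
```

>>> apply_moves(
  fingers=[0.4, 0.4, 0.4, 0.4, 0.4],
  travel=[
    [0.05, 0, 0],
    [0.05, 0, 0],
    [0.03, 0, 0],
    [0, 0, 0],
    [0, 0, 0],
  ],
  rotation=[
    [0, 0, 0],
    [0, 0, 0],
    [0, 0, 0],
    [0, 0, 0],
    [0, 0, 0],
  ],
)

```text
time: 9.55
tool_pos: [0.5742, -0.0338, 0.0333]
tcp_rot: [3.135, -0.201, 0.001]
wrist_force: [0.3, -0.5, 0.4]
width: 0.398
grip_force: 0.0
```

>>> apply_moves(
  fingers=[0.4, 0.4, 0.4, 0.4, 0.4],
  travel=[
    [0.04, 0, 0],
    [0.04, 0, 0],
    [0.02, 0, 0],
    [0, 0, 0],
    [0, 0, 0],
  ],
  rotation=[
    [0, 0, 0],
    [0, 0, 0],
    [0, 0, 0],
    [0, 0, 0],
    [0, 0, 0],
  ],
)

```text
time: 10.05
tool_pos: [0.5781, -0.0343, 0.0332]
tcp_rot: [-3.135, 0.201, 0.002]
wrist_force: [-4.2, 0.5, 2.9]
width: 0.401
grip_force: 2.2
```

>>> apply_moves(
  fingers=[0.4, 0.4, 0.4, 0.4, 0.4],
  travel=[
    [0.03, 0, 0],
    [0.03, 0, 0],
    [0, 0, 0],
    [0, 0, 0],
    [0, 0, 0],
  ],
  rotation=[
    [0, 0, 0],
    [0, 0, 0],
    [0, 0, 0],
    [0, 0, 0],
    [0, 0, 0],
  ],
)

```text
time: 10.55
tool_pos: [0.5781, -0.0343, 0.0328]
tcp_rot: [-3.135, 0.201, 0.012]
wrist_force: [-11.2, 1.3, 10.3]
width: 0.398
grip_force: 6.1
```

```bash
python3 - <<'E'
from h import *
c=read_camera("side");im=c["image"]
cv2.imwrite("pics/s3.png",cv2.resize(im[180:350,180:380],None,fx=3.4,fy=3.4,interpolation=cv2.INTER_CUBIC)[:,:,::-1])
print(read_state()["tool_pos"],read_state()["wrist_force"])
E
```

```text
[ 0.57808097 -0.03431178  0.03279755] [-12.37789715   1.37860494   9.12982938]
```

View pics/s3.png

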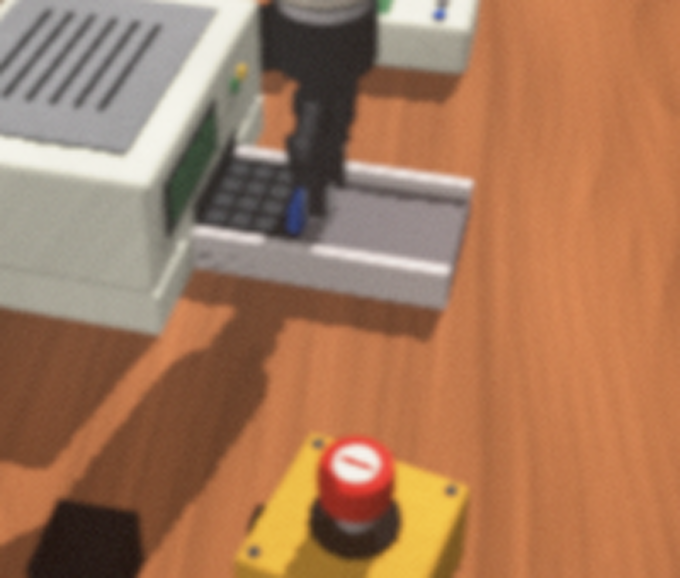

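Tab is at crop (297,210) and the plate is solidly against the end stop: force rose with no further motion. The stop is still down. Now I'll retreat.

>>> apply_moves(
  fingers=[0.4, 0.4, 0.4, 0.4, 0.4, 1, 1, 1, 1, 1, 1, 1],
  travel=[
    [-0.3, 0, 0],
    [-0.7, 0, 0],
    [0, 0, -0.6],
    [0, 0, -0.9],
    [0, 0, -0.9],
    [0, 0, -0.9],
    [0, 0, 0],
    [0, 0, 0],
    [0, 0, 0],
    [0, 0, 0],
    [0, 0, 0],
    [0, 0, 0],
  ],
  rotation=[
    [0, 0, 0],
    [0, 0, 0],
    [0, 0, 0],
    [0, 0, -1],
    [0, 0, -1],
    [0, 0, -1],
    [0, 0, -1],
    [0, 0, -1],
    [0, 0, -1],
    [0, 0, -1],
    [0, 0, -1],
    [0, 0, -0.4],
  ],
)

```text
time: 11.8
tool_pos: [0.5333, -0.0286, 0.1987]
tcp_rot: [2.919, 1.157, 0.004]
wrist_force: [0.1, -0.6, -0.6]
width: 1.007
grip_force: 0.0
```

```bash
python3 - <<'E'
from h import *
c=read_camera("top");im=c["image"]
s=read_state();M=R.from_rotvec(s["tcp_rot"]).as_matrix();print(s["tool_pos"],np.arctan2(M[1,0],M[0,0]),s["q"],s["width"])
for t in tip_of("top","stop_top")[:1]:print(atz(c,t["location"],.106))
h=cv2.cvtColor(im,cv2.COLOR_RGB2HSV);m=(((h[...,0]<5)|(h[...,0]>172))&(h[...,1]>170)&(h[...,2]>90)).astype(np.uint8)
m[:,:100]=0;m[:,150:]=0;m[:200]=0;m[250:]=0
p=np.argwhere(m)[:,::-1];print(len(p),p.min(0),p.max(0)); print(atz(c,(p.min(0)+p.max(0))/2,.100))
a=tip_of("side","stop_top");c=read_camera("side");a=tip_of("side","stop_top")
if a:print("side",atz(c,a[0]["location"],.106))
d=np.array([.528,.280,0])-s["tool_pos"];print("tool delta units",(M.T@d/.05).round(3))
E
```

```text
[ 0.53326389 -0.02852911  0.19865667] 0.7551986584798515 [-1.00104176e-01  1.88332148e-02  1.94348584e+00  2.03869127e-05
  1.17644803e+00  7.15487666e-01] 1.0021974285659323
[0.52583874 0.27903822 0.106     ]
168 [114 216] [133 233]
[0.52354551 0.27546819 0.1       ]
side [0.52500588 0.27606175 0.106     ]
tool delta units [ 4.145 -4.574  3.971]
```

>>> apply_moves(
  fingers=[1, 1, 1, 1, 1, 1, 1, 1, 1, 1, 1, 1],
  travel=[
    [0.586, -0.651, 0],
    [0.586, -0.651, 0],
    [0.586, -0.651, 0],
    [0.586, -0.651, 0],
    [0.586, -0.651, 0],
    [0.586, -0.651, 0],
    [0.586, -0.651, 0],
    [0, 0, 0],
    [0, 0, 0.8],
    [0, 0, 0.8],
    [0, 0, 0.6],
    [0, 0, 0.31],
  ],
  rotation=[
    [0, 0, 0],
    [0, 0, 0],
    [0, 0, 0],
    [0, 0, 0],
    [0, 0, 0],
    [0, 0, 0],
    [0, 0, 0],
    [0, 0, 0],
    [0, 0, 0],
    [0, 0, 0],
    [0, 0, 0],
    [0, 0, 0],
  ],
)

```text
time: 13.25
tool_pos: [0.5243, 0.2765, 0.0694]
tcp_rot: [2.922, 1.152, -0.008]
wrist_force: [-0.9, -0.3, 0.5]
width: 0.998
grip_force: 0.0
```

>>> apply_moves(
  fingers=[0.4, 0.4, 0.4, 0.4, 0.4, 0.4, 0.4, 0.4],
  newtons=40,
  travel=[
    [0, 0, 0],
    [0, 0, 0],
    [0, 0, 0],
    [0, 0, 0],
    [0, 0, 0],
    [0, 0, 0],
    [0, 0, 0],
    [0, 0, 0],
  ],
  rotation=[
    [0, 0, 0],
    [0, 0, 0],
    [0, 0, 0],
    [0, 0, 0],
    [0, 0, 0],
    [0, 0, 0],
    [0, 0, 0],
    [0, 0, 0],
  ],
)

```text
time: 14.05
tool_pos: [0.5281, 0.279, 0.0754]
tcp_rot: [-2.922, -1.153, -0.007]
wrist_force: [-0.8, 0.0, 6.6]
width: 0.477
grip_force: 40.4
```

>>> apply_moves(
  fingers=[0.4, 0.4, 0.4, 0.4, 0.4, 0.4, 0.4, 0.4, 0.4, 0.4, 0.4],
  travel=[
    [0, 0, 0],
    [0, 0, 0],
    [0, 0, 0],
    [0, 0, 0],
    [0, 0, 0],
    [0, 0, 0],
    [0, 0, 0],
    [0, 0, 0],
    [0, 0, 0],
    [0, 0, 0],
    [0, 0, 0],
  ],
  rotation=[
    [0, 0, 0.9],
    [0, 0, 0.9],
    [0, 0, 0.9],
    [0, 0, 0.9],
    [0, 0, 0.9],
    [0, 0, 0.9],
    [0, 0, 0.9],
    [0, 0, 0.9],
    [0, 0, 0.9],
    [0, 0, 0.5],
    [0, 0, 0],
  ],
)

```text
time: 15.15
tool_pos: [0.5286, 0.277, 0.0754]
tcp_rot: [3.132, -0.233, 0.007]
wrist_force: [1.4, -5.9, 7.7]
width: 0.481
grip_force: 40.7
```

```bash
python3 - <<'E'
from h import *
s=read_state();M=R.from_rotvec(s["tcp_rot"]).as_matrix();print(s["tool_pos"],np.arctan2(M[1,0],M[0,0]),s["q"],s["width"],s["wrist_force"],s["torque"])
c=read_camera("side");cv2.imwrite("pics/s4.png",cv2.resize(c["image"][210:390,190:370],None,fx=3,fy=3,interpolation=cv2.INTER_CUBIC)[:,:,::-1])
E
```

```text
[0.5285723  0.27698468 0.0754388 ] -0.14867406050202564 [ 0.44290149  0.25788818  1.9190897  -0.00409513  0.96124086  2.1647128 ] 0.48114553769452595 [ 1.37137691 -5.94897925  7.69581739] [-1.14256738 -0.09419726  0.12610964]
```

View pics/s4.png

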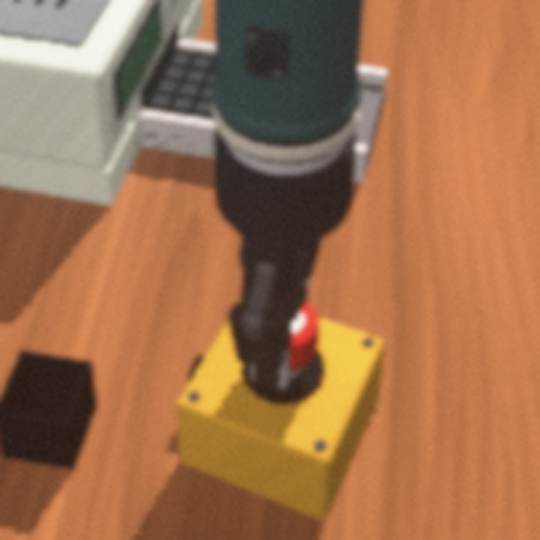

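The head is gripped and turned about 0.89 rad, and it shows at crop (300,335) between the fingers. Now I'll release it and lift.

>>> apply_moves(
  fingers=[1, 1, 1, 1, 1, 1, 1, 1, 1, 1, 1, 1],
  travel=[
    [0, 0, 0],
    [0, 0, 0],
    [0, 0, 0],
    [0, 0, 0],
    [0, 0, 0],
    [0, 0, -0.4],
    [0, 0, -0.8],
    [0, 0, -0.9],
    [0, 0, -0.9],
    [-0.9, 0, 0],
    [-0.9, 0, 0],
    [-0.9, 0, 0],
  ],
  rotation=[
    [0, 0, 0],
    [0, 0, 0],
    [0, 0, 0],
    [0, 0, 0],
    [0, 0, 0],
    [0, 0, 0],
    [0, 0, 0],
    [0, 0, 0],
    [0, 0, 0],
    [0, 0, 0],
    [0, 0, 0],
    [0, 0, 0],
  ],
)

```text
time: 16.4
tool_pos: [0.3917, 0.2983, 0.2232]
tcp_rot: [-3.132, 0.235, -0.001]
wrist_force: [-0.6, -0.3, 0.2]
width: 1.001
grip_force: 0.0
```

```bash
python3 - <<'E'
from h import *
c=read_camera("side");im=c["image"]
h=cv2.cvtColor(im,cv2.COLOR_RGB2HSV);m=(((h[...,0]<5)|(h[...,0]>172))&(h[...,1]>170)&(h[...,2]>90))
m[:290]=0;m[360:]=0;m[:,:260]=0;m[:,310:]=0
ys,xs=np.nonzero(m);print(len(xs),xs.mean(),ys.mean(),ys.min(),ys.max())
side=cv2.resize(im[210:350,200:350],None,fx=2.6,fy=2.6)
t=read_camera("top")["image"];top=cv2.resize(t[140:280,90:300],None,fx=2,fy=2.6)[:364]
cv2.imwrite("pics/s5.png",np.hstack([side,cv2.resize(top,(400,364))])[:,:,::-1]);print(read_state()["tool_pos"])
m=cv2.inRange(cv2.cvtColor(t,cv2.COLOR_RGB2HSV),(105,120,50),(130,255,255));m[:, :220]=0;m[:,300:]=0;m[:180]=0;m[270:]=0
c=read_camera("top");p=np.argwhere(m)[:,::-1]
if len(p):print(len(p),atz(c,p.mean(0),.05),"expect tab centre x",.658-.071*.992)
E
```

```text
248 284.2782258064516 320.35887096774195 306 329
[0.38797505 0.29810699 0.22210806]
119 [ 0.59126155 -0.03414446  0.05      ] expect tab centre x 0.5875680000000001
```

View pics/s5.png

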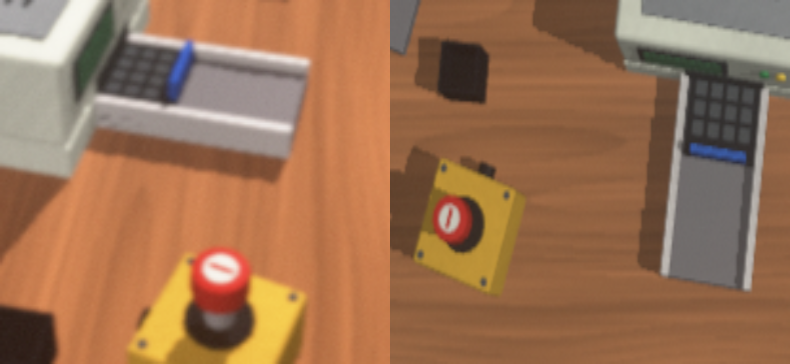

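The head is fully up: its red centroid is back at row 320.36, and the mark has turned back to rest. The plate is home and straight, and the arm is clear.

```bash
python3 -c "
from workcell import *
print(finish_job())"
```

```text
the job is handed in; nothing more can be done
None
```

The job is handed in, though no verdict came back: I latched the stop, pushed the plate against the slot's end stop, and reset the mushroom, which is fully up and back at rest. The arm is clear and I kept it away from the cups and jar.

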